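# Level the parts counter's scale

### The job

Get the counter scale ready: first slide its transport lock all the way to its end stop. Then grip the round levelling knob at the front, press it down until the sprung front is seated on its foot, and turn it until the bubble sits in the middle of the vial, between the two marks. Finish while holding: keep gripping and pressing the knob with the bubble centred, and leave the other things on the counter where they are.

Things in the scene. Friction and masses are not known exactly. Their poses are not given: they have to be found in the camera images.
- scale: White counter scale, steel weighing pan on its rear half, fixed on the counter; 330 mm deep (x), 340 mm wide (y). Top of its front deck 70 mm above the counter (9 mm higher at the knob while the front is sprung up), pan 78 mm. Origin: centre of its footprint, on the counter; x points to its rear (away from its front edge with the controls), y to the left seen from the front, z up.
- lock_grip (a point): Centre of the black upright grip of the transport lock, a block 30 mm (scale x) by 14 mm (scale y) by 26 mm high, standing 2 mm above the deck. It runs along a straight 60 mm slot in the scale's y direction at the front right of the deck; its friction is about 2 N.
- lock (a joint): Position of the transport lock in m: it starts near 0 (locked, far right) and grows as the grip slides to scale +y (towards the knob), to the end stop at 0.060 (released).
- knob_grip (a point): On the axis of the round black levelling knob (front middle of the deck, over the foot), at the height to grip: knob 40 mm in diameter, 34 mm high, its top 38 mm above the deck; this point is 13 mm below its top, 25 mm above the deck. Nothing within 50 mm beside it once the lock is at its end stop.
- knob (a joint): Knob angle in rad, growing clockwise seen from above; starts between -0.25 and 0.25, stops at -0.5 and 2.3, friction about 0.1 N m. Clockwise drives the bubble towards the scale's front (vial -x), about 29 mm per rad; the knob keeps its height as it turns. Centring needs, with the front seated, a clockwise turn of about 0.5 to 1.5 rad, different at each start.
- front (a joint): Tip of the sprung front of the scale about its rear feet, rad: 0 = seated on the front foot, 0.034 = up, as it starts and where the spring returns it when let go: 9 mm of downward travel at the knob. About 9 N straight down on the knob seats it on a hard stop; 12 to 20 N is a good push. The bubble reads true only when seated; with the front up it lies at the front end of the vial.
- vial_centre (a point): Middle of the bubble vial, a yellow-green window 112 mm long (along scale x) by 20 mm wide flush in the left of the deck. Its x axis runs along the vial, to the scale's rear. Two thin black marks cross it 14 mm in front of and 14 mm behind this point.
- bubble_centre (a point): Centre of the pale bubble, 18 mm long by 14 mm wide, that runs along the vial (up to 46 mm either way) to its higher end. It takes about 2 s to settle. Centred when it is at vial_centre.
- filter_box: Bystander: cardboard box 85 x 85 x 115 mm high, origin at the centre of its underside. Leave it alone.
- flask: Bystander: blue drinking flask 72 mm in diameter, 230 mm high, origin at the centre of its underside. Leave it alone.
- spray: Bystander: spray can 56 mm in diameter, 170 mm high, origin at the centre of its underside. Leave it alone.
- plug_box: Bystander: small white carton 90 x 60 x 35 mm high, origin at the centre of its underside. Leave it alone.

How it is judged:
By the outcome, as a careful person would: the job done as asked, in the order asked, and still so for the second after the job is handed in, while the arm keeps its last pose, push and grip.
It also fails if it takes over 58 s, if anything falls off the work surface, if the arm or the gripper's body presses on something with over 40 N, if the wrist force passes 120 N, or if a joint passes its speed limit or range.

### The arm

A 6-joint arm with a two-finger parallel gripper is mounted at the origin on the work surface. World frame = base frame: x ahead of the robot, y to its left, z up, the work surface at z = 0. Lengths are in mm, angles in rad, forces in N, time in s.
With the tool pointing down it reaches from about 250 to 800 mm from the base axis. Payload 8.5 kg.
Tool frame: the origin (TCP) lies midway between the tips of the shut fingers; the grasp point (between the pads) lies 19 mm behind it (bot.grip_point_offset is the z of the grasp point in the tool frame, in mm); z points along the fingers, y is the line along which they close (so a half turn about z gives the same grasp; the last joint's range is limited). The gripper opens to 85 mm and grips with 20 to 120 N. Pads are 22 mm wide; open, the fingers measure 114 mm over their backs; the gripper's body (76 mm by 85 mm) begins 54 mm behind the grasp point. The pads swing forward as they close: fully open they stand 13 mm farther back than shut.
Start: joints at [-1.213, 0.238, -0.013, 1.319, 0, 1.571], TCP at [183.845, -491.711, 231.276] pointing down, gripper open.
Joint ranges: [-2.66, 2.66], [-1.03, 1.9], [-1.14, 1.46], [-1.82, 2.27], [-1.45, 1.34], [-3.14, 3.14]. Speed limits (rad/s): [2.22, 2.22, 2.79, 3.14, 3.14, 3.14].

### API

Orientations are given as a unit quaternion [x, y, z, w].
In Python, from rig import bot gives the robot as it stands.
- The arm moves only by the tool move_arm, never from a script. Its argument "rows" is a list of rows, each an object of numbers: "x", "y", "z": the shift along the tool's x, y, z in units of 25 mm (1.0 is 25 mm); "wx", "wy", "wz": the turn, a rotation vector about the tool's x, y, z in units of 6 degrees (1.0 is 6 degrees); "claw": the finger opening in mm, from 0 to 85.4. In form: [{"x": .., "y": .., "z": .., "wx": .., "wy": .., "wz": .., "claw": ..}, ...]. A call has 1 to 10 rows; each row shifts and turns the commanded pose from where the row before left it, along the tool's axes as they then stand; what a row does not reach is not made up. A row lasts 1/12 s, in which the tool goes at most 41.7 mm and 7.16 degrees, less where a joint would pass 70% of its speed; a pose out of reach is approached as far as the arm can. A call is refused whole if a number of a shift passes 1 or a number of a turn 1, either way. A call with a gripper value outside its range is refused whole. The fingers move at their own pace and stop on an object; the grip force is fixed at half the most. Time passes only in rows, so rows that do not move let the fingers close. It gives the time, the measured TCP pose, the force, the opening and the grip force at its end, in the units of the state.
- bot.sense(): the state, without advancing time (a new reading comes with each control period).
- bot.get_image(name): name is "side" or "top" or "wrist"; returns the picture (480x640x3 uint8, red, green, blue); there is no depth.
- bot.camera_info(name): a dict with "intrinsics" (3x3 intrinsics, pixels), "extrinsics" (4x4, takes a point from camera to world coordinates); the wrist camera has in their place "mount" (4x4, takes a point from camera to tool coordinates, whose origin is the TCP and whose axes are the flange's). Camera axes: x right, y down, z forward; pixel columns grow to the right and rows downward; lengths in mm; the calibration is good to about 2 mm. The wrist camera is an equidistant fisheye: a pixel r from the principal point sees the ray r / f radians off the axis. A picture is of the moment at which its call begins: read the wrist's pose just before it. camera_info takes no time and is no camera call.
- bot.finish_job(): hands the job in; it is judged then, once.
The state is a dict: "time": time; "joint_pos": joint angles; "joint_vel": joint speeds; "effort": joint torques, N m; "tool_pos": TCP position; "orientation": TCP orientation; "force": force on the tool from outside, world axes, zero at the start; "ft_torque": the same for the moment, N m; "finger_gap": opening from 0.0 (shut) to 1.0 (fully open); "grasp_force": force on a finger pad.
Only numpy, scipy, OpenCV 4.12 (cv2) and the standard library are available. Lean on these libraries where they do the work, as an engineer would, in place of code of your own. Each camera call takes 0.05 s, during which the arm holds its last target. There are 200 camera calls.

## Working session

There is one attempt and no reset: what is moved stays moved. The work goes in short steps, Python scripts to look and compute and a tool call to move; the robot and the scene stay as the last step left them, time stands still between calls to the robot, and variables do not carry over. Pictures are saved under pics/ and viewed, at most 10 in all, crops included, and the job is handed in when it is done.

Besides the shell and the picture viewer there is one more tool, called after "Emit:" as name(argument=value, ...) on one line, values as JSON. move_arm: Moves the arm, as the interface text tells. Its arguments: {"type":"object","properties":{"rows":{"type":"array","items":{"type":"object","properties":{"x":{"type":"number"},"y":{"type":"number"},"z":{"type":"number"},"wx":{"type":"number"},"wy":{"type":"number"},"wz":{"type":"number"},"claw":{"type":"number"}}}}},"required":["rows"]}

```bash
mkdir -p pics; ls
python3 - <<'E'
from rig import bot
import cv2
s=bot.sense();print({k:s[k] for k in('time','tool_pos','orientation','force','finger_gap')})
for n in('top','side'):
    im=bot.get_image(n);cv2.imwrite(f'pics/{n}0.png',im[:,:,::-1])
    c=bot.camera_info(n);print(n,c)
print(bot.camera_info('wrist'),bot.grip_point_offset)
E
```

```text
pics
{'time': 0.0, 'tool_pos': array([ 183.71155997, -491.38213565,  230.66746306]), 'orientation': array([ 9.84044230e-01,  1.77922576e-01, -1.32520568e-04, -7.01443405e-04]), 'force': array([-0.1229737 ,  0.00842473,  0.51073212]), 'finger_gap': 0.996201109404879}
top {'intrinsics': array([[499.67568943,   0.        , 319.29501723],
       [  0.        , 499.67568943, 233.69243253],
       [  0.        ,   0.        ,   1.        ]]), 'extrinsics': array([[ 1.34044998e-02, -9.84924503e-01,  1.72464610e-01,
         3.74507948e+02],
       [-9.99896896e-01, -1.40916918e-02, -2.76076802e-03,
         5.48769125e+00],
       [ 5.14946620e-03, -1.72409822e-01, -9.85011846e-01,
         1.37330662e+03],
       [ 0.00000000e+00,  0.00000000e+00,  0.00000000e+00,
         1.00000000e+00]])}
side {'intrinsics': array([[465.90782965,   0.        , 322.34726564],
       [  0.        , 465.90782965, 240.4324855 ],
       [  0.        ,   0.        ,   1.        ]]), 'extrinsics': array([[-7.96079855e-01, -4.18698824e-01,  4.36976155e-01,
         4.22161778e+01],
       [-6.04968098e-01,  5.30939248e-01, -5.93394570e-01,
         8.04787894e+02],
       [ 1.64458174e-02, -7.36746096e-01, -6.75969471e-01,
         9.78528241e+02],
       [ 0.00000000e+00,  0.00000000e+00,  0.00000000e+00,
         1.00000000e+00]])}
{'intrinsics': array([[371.64829954,   0.        , 310.47919701],
       [  0.        , 371.64829954, 241.19117198],
       [  0.        ,   0.        ,   1.        ]]), 'mount': array([[-1.88572462e-04, -9.50771418e-01, -3.09893007e-01,
         7.86648992e+01],
       [ 9.99999956e-01, -2.50786748e-04,  1.60921405e-04,
         8.00867607e-01],
       [-2.30716532e-04, -3.09892963e-01,  9.50771423e-01,
        -1.41329040e+02],
       [ 0.00000000e+00,  0.00000000e+00,  0.00000000e+00,
         1.00000000e+00]])} -18.700000000000003
```

View pics/top0.png

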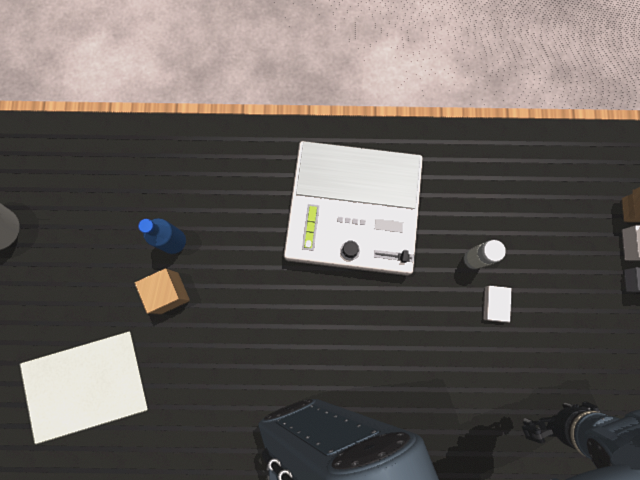

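View pics/side0.png

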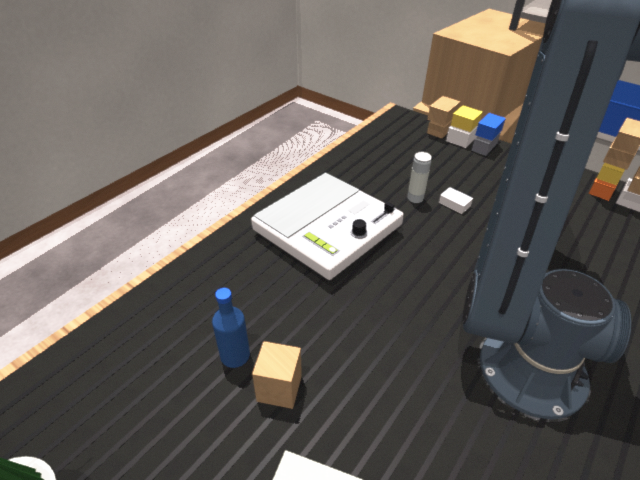

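The top view shows the knob at about (350,249), the lock grip at (404,257) and the vial at (311,228). I'll enlarge that area.

```bash
python3 - <<'E'
import cv2
im=cv2.imread('pics/top0.png')[130:285,270:430]
cv2.imwrite('pics/crop.png',cv2.resize(im,None,fx=3.8,fy=3.8,interpolation=cv2.INTER_CUBIC))
E
cat > h.py <<'E'
from rig import bot
import numpy as np,cv2
from scipy.spatial.transform import Rotation as R
def ray(n,u,v,s=None):
    c=bot.camera_info(n);K=c['intrinsics']
    a=np.array([(u-K[0,2])/K[0,0],(v-K[1,2])/K[1,1]])
    if n=='wrist':
        T=np.eye(4);T[:3,:3]=R.from_quat(s['orientation']).as_matrix();T[:3,3]=s['tool_pos'];E=T@c['mount']
        r=np.linalg.norm(a);d=np.r_[np.sin(r)*a/max(r,1e-9),np.cos(r)]
    else: E=c['extrinsics'];d=np.r_[a,1]
    return E[:3,3],E[:3,:3]@d
def at(n,u,v,z,s=None):
    o,d=ray(n,u,v,s);return (o+d*(z-o[2])/d[2]).round(1)
E
```

```text
(no output)
```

View pics/crop.png

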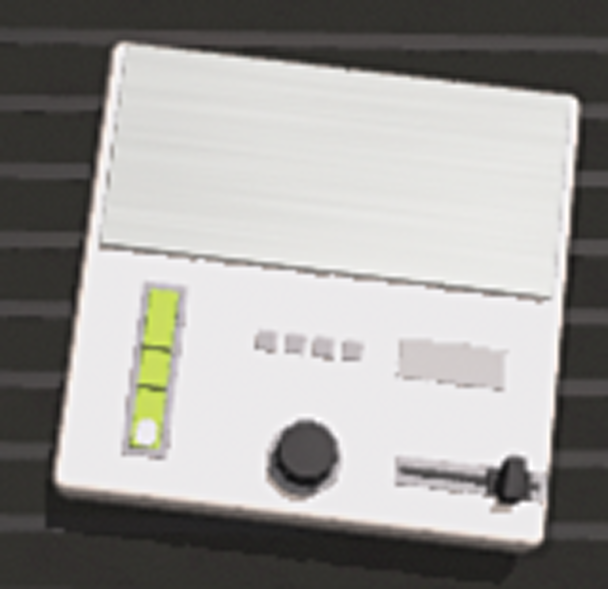

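Run:
```python
from h import *
f=lambda u,v,z:at('top',270+u/3.8,130+v/3.8,z)
P={k:f(*a) for k,a in dict(knob=(307,448,117),lock=(513,468,107),panRL=(122,45,75),panRR=(577,98,75),edgeFL=(60,487,78),edgeFR=(533,541,78),panFL=(103,246,78),panFR=(549,297,78),slotL=(398,467,78),slotR=(541,488,78),vialF=(145,447,78),vialR=(163,288,78)).items()}
for k in P:print(k,P[k])
for a,b in (('panRR','panRL'),('edgeFR','edgeFL'),('panFR','panFL'),('slotR','slotL')):
    d=P[b]-P[a];print(np.degrees(np.arctan2(-d[0],d[1])))
s=bot.sense();print(R.from_quat(s['orientation']).as_matrix().round(3))
```

```text
knob [559.  -78.5 117. ]
lock [ 548.8 -217.9  107. ]
panRL [855.2  52.1  75. ]
panRR [ 820.5 -273.6   75. ]
edgeFL [535.3  88.4  78. ]
edgeFR [ 502.6 -235.9   78. ]
panFL [705.9  62.5  78. ]
panFR [ 673.8 -250.2   78. ]
slotL [ 552.4 -143.8   78. ]
slotR [ 539.2 -242.1   78. ]
vialF [563.8  30.5  78. ]
vialR [676.3  19.9  78. ]
-6.081338670422263
-5.757819247842996
-5.861127744106713
-7.648087347573656
[[ 0.937  0.35  -0.   ]
 [ 0.35  -0.937  0.001]
 [-0.    -0.001 -1.   ]]
```

Emit:
move_arm(rows=[{"x": 0.98,"y": -0.23,"claw": 0},{"x": 0.98,"y": -0.23,"claw": 0},{"x": 0.98,"y": -0.23,"claw": 0},{"x": 0.98,"y": -0.23,"claw": 0},{"x": 0.98,"y": -0.23,"claw": 0},{"x": 0.98,"y": -0.23,"claw": 0},{"x": 0.98,"y": -0.23,"claw": 0},{"x": 0.98,"y": -0.23,"claw": 0}])

```text
schema error: expected keys x, y, z, wx, wy, wz, claw
```

Emit:
move_arm(rows=[{"x": 0.98,"y": -0.23,"claw": 0},{"x": 0.98,"y": -0.23,"claw": 0},{"x": 0.98,"y": -0.23,"claw": 0},{"x": 0.98,"y": -0.23,"claw": 0},{"x": 0.98,"y": -0.23,"claw": 0},{"x": 0.98,"y": -0.23,"claw": 0},{"x": 0.98,"y": -0.23,"claw": 0},{"x": 0.98,"y": -0.23,"claw": 0}])

```text
schema error: expected keys x, y, z, wx, wy, wz, claw
```

Emit:
move_arm(rows=[{"wz": -1,"z": 0.3,"claw": 0},{"wz": -1,"z": 0.3,"claw": 0},{"wz": -1,"z": 0.3,"claw": 0},{"wz": -1,"z": 0.3,"claw": 0},{"wz": -1,"z": 0.3,"claw": 0},{"wz": -1,"z": 0.3,"claw": 0},{"wz": -1,"z": 0.3,"claw": 0},{"wz": -1,"z": 0.3,"claw": 0},{"wz": -1,"z": 0.3,"claw": 0},{"wz": -1,"z": 0.3,"claw": 0}])

```text
schema error: expected keys x, y, z, wx, wy, wz, claw
```

```bash
cat >> h.py <<'E'
def st(save=None):
    s=bot.sense();M=R.from_quat(s['orientation']).as_matrix()
    print('t',round(s['time'],2),'p',s['tool_pos'].round(1),'yaw',np.degrees(np.arctan2(M[1,0],M[0,0])).round(1),'zax',M[:,2].round(3),'F',s['force'].round(1),'T',np.round(s['ft_torque'],2),'gap',round(s['finger_gap'],3),'g',np.round(s['grasp_force'],1),'q',np.round(s['joint_pos'],2))
    if save: cv2.imwrite(f'pics/{save}.png',bot.get_image('wrist')[:,:,::-1])
    return s
E
python3 -c "
from h import *
st('w1')"
```

```text
t 0.1 p [ 183.7 -491.4  230.7] yaw 20.5 zax [-0.     0.001 -1.   ] F [-0.1  0.1 -0.8] T [-0.01 -0.03 -0.05] gap 1.0 g 0.0 q [-1.21  0.24 -0.01  1.32 -0.    1.57]
```

View pics/w1.png

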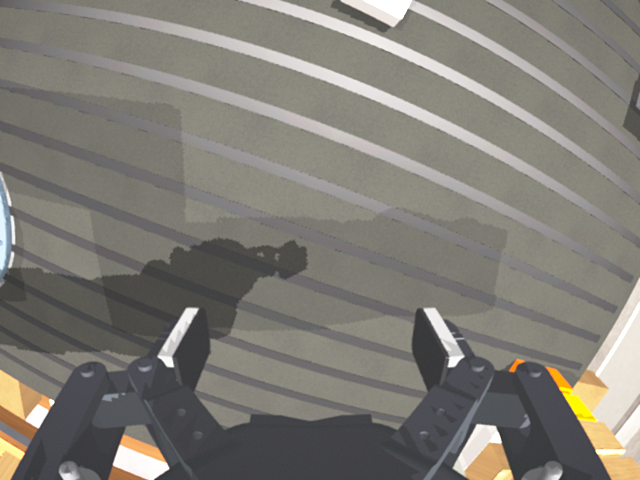

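The calls were refused because every row needs all the keys, so the arm hasn't moved. This wrist view is still the start pose: open fingers over an empty counter.

Emit:
move_arm(rows=[{"x": 0.98,"y": -0.23,"z": 0,"wx": 0,"wy": 0,"wz": 0,"claw": 0},{"x": 0.98,"y": -0.23,"z": 0,"wx": 0,"wy": 0,"wz": 0,"claw": 0},{"x": 0.98,"y": -0.23,"z": 0,"wx": 0,"wy": 0,"wz": 0,"claw": 0},{"x": 0.98,"y": -0.23,"z": 0,"wx": 0,"wy": 0,"wz": 0,"claw": 0},{"x": 0.98,"y": -0.23,"z": 0,"wx": 0,"wy": 0,"wz": 0,"claw": 0},{"x": 0.98,"y": -0.23,"z": 0,"wx": 0,"wy": 0,"wz": 0,"claw": 0},{"x": 0.98,"y": -0.23,"z": 0,"wx": 0,"wy": 0,"wz": 0,"claw": 0},{"x": 0.98,"y": -0.23,"z": 0,"wx": 0,"wy": 0,"wz": 0,"claw": 0}])

```text
time: 0.82
tool_pos: [352.1, -379.1, 231.1]
orientation: [0.984, 0.178, -0.0, -0.0]
force: [-0.2, 0.2, 0.6]
finger_gap: 0.002
grasp_force: 0.0
```

Emit:
move_arm(rows=[{"x": 0.98,"y": -0.23,"z": 0,"wx": 0,"wy": 0,"wz": 0,"claw": 0},{"x": 0.98,"y": -0.23,"z": 0,"wx": 0,"wy": 0,"wz": 0,"claw": 0},{"x": 0.98,"y": -0.23,"z": 0,"wx": 0,"wy": 0,"wz": 0,"claw": 0},{"x": 0.98,"y": -0.23,"z": 0,"wx": 0,"wy": 0,"wz": 0,"claw": 0},{"x": 0.98,"y": -0.23,"z": 0,"wx": 0,"wy": 0,"wz": 0,"claw": 0},{"x": 0.98,"y": -0.23,"z": 0,"wx": 0,"wy": 0,"wz": 0,"claw": 0},{"x": 0.98,"y": -0.23,"z": 0,"wx": 0,"wy": 0,"wz": 0,"claw": 0},{"x": 0.98,"y": -0.23,"z": 0,"wx": 0,"wy": 0,"wz": 0,"claw": 0}])

```text
time: 1.48
tool_pos: [519.6, -267.4, 231.0]
orientation: [0.984, 0.178, -0.0, -0.0]
force: [-0.2, -0.1, 0.3]
finger_gap: 0.002
grasp_force: 0.0
```

Emit:
move_arm(rows=[{"x": 0,"y": 0,"z": 0.3,"wx": 0,"wy": 0,"wz": -1,"claw": 0},{"x": 0,"y": 0,"z": 0.3,"wx": 0,"wy": 0,"wz": -1,"claw": 0},{"x": 0,"y": 0,"z": 0.3,"wx": 0,"wy": 0,"wz": -1,"claw": 0},{"x": 0,"y": 0,"z": 0.3,"wx": 0,"wy": 0,"wz": -1,"claw": 0},{"x": 0,"y": 0,"z": 0.3,"wx": 0,"wy": 0,"wz": -1,"claw": 0},{"x": 0,"y": 0,"z": 0.3,"wx": 0,"wy": 0,"wz": -1,"claw": 0},{"x": 0,"y": 0,"z": 0.3,"wx": 0,"wy": 0,"wz": -1,"claw": 0},{"x": 0,"y": 0,"z": 0.3,"wx": 0,"wy": 0,"wz": -1,"claw": 0},{"x": 0,"y": 0,"z": 0.3,"wx": 0,"wy": 0,"wz": -1,"claw": 0},{"x": 0,"y": 0,"z": 0.3,"wx": 0,"wy": 0,"wz": -0.6,"claw": 0}])

```text
time: 2.32
tool_pos: [518.6, -268.2, 155.6]
orientation: [0.775, 0.632, -0.0, -0.0]
force: [0.8, -0.6, 0.7]
finger_gap: -0.002
grasp_force: 0.0
```

```bash
python3 -c "
from h import *
st('w2')"
```

```text
t 2.32 p [ 518.6 -268.2  155.6] yaw 78.4 zax [-0.001  0.    -1.   ] F [ 0.8 -0.6  0.7] T [-0.09  0.04  0.02] gap -0.002 g 0.0 q [-0.48  0.37 -0.02  1.18  0.    1.3 ]
```

View pics/w2.png

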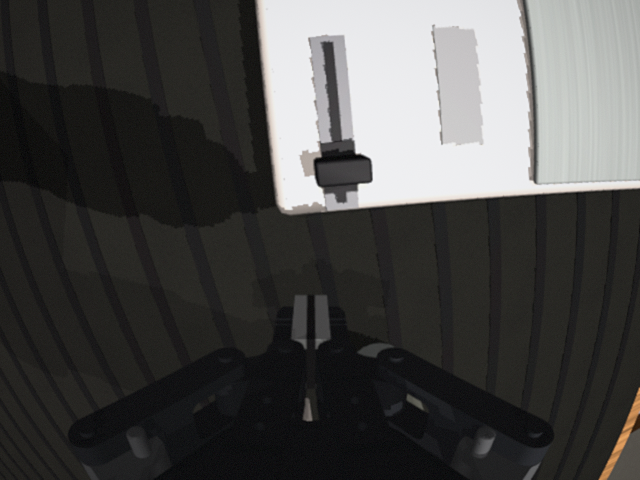

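The wrist view shows the lock grip at about (344,168), with the slot running up the image to (327,40). The fingertips are at about (311,300).

```bash
python3 -c "
from h import *
s=bot.sense()
for p in((344,168,107),(342,198,79),(328,42,79),(284,212,79)):print(at('wrist',*p,s))
M=R.from_quat(s['orientation']).as_matrix();print(M.round(3))
"
```

```text
[ 545.4 -216.1  107. ]
[ 542.8 -237.3   79. ]
[ 552.5 -145.1   79. ]
[ 507.2 -238.9   79. ]
[[ 0.198  0.98  -0.002]
 [ 0.98  -0.198  0.001]
 [ 0.001 -0.003 -1.   ]]
```

Emit:
move_arm(rows=[{"x": 0.85,"y": 0.76,"z": 0,"wx": 0,"wy": 0,"wz": 0,"claw": 0},{"x": 0,"y": 0,"z": 0.7,"wx": 0,"wy": 0,"wz": -0.93,"claw": 0},{"x": 0,"y": 0,"z": 0.7,"wx": 0,"wy": 0,"wz": 0,"claw": 0},{"x": 0,"y": 0,"z": 0.7,"wx": 0,"wy": 0,"wz": 0,"claw": 0},{"x": 0,"y": 0,"z": 0.6,"wx": 0,"wy": 0,"wz": 0,"claw": 0},{"x": 0,"y": 0,"z": 0,"wx": 0,"wy": 0,"wz": 0,"claw": 0}])

```text
time: 2.87
tool_pos: [540.1, -250.5, 85.9]
orientation: [0.746, 0.666, -0.001, -0.002]
force: [-1.0, -0.2, -0.8]
finger_gap: 0.003
grasp_force: 0.0
```

Emit:
move_arm(rows=[{"x": 0.3,"y": 0,"z": 0,"wx": 0,"wy": 0,"wz": 0,"claw": 0},{"x": 0.3,"y": 0,"z": 0,"wx": 0,"wy": 0,"wz": 0,"claw": 0},{"x": 0.3,"y": 0,"z": 0,"wx": 0,"wy": 0,"wz": 0,"claw": 0},{"x": 0.3,"y": 0,"z": 0,"wx": 0,"wy": 0,"wz": 0,"claw": 0}])

```text
time: 3.2
tool_pos: [545.6, -221.1, 89.8]
orientation: [0.745, 0.667, 0.0, 0.001]
force: [-0.4, -2.3, 0.2]
finger_gap: 0.003
grasp_force: 1.2
```

Emit:
move_arm(rows=[{"x": 0.25,"y": 0,"z": 0,"wx": 0,"wy": 0,"wz": 0,"claw": 0},{"x": 0.25,"y": 0,"z": 0,"wx": 0,"wy": 0,"wz": 0,"claw": 0},{"x": 0.25,"y": 0,"z": 0,"wx": 0,"wy": 0,"wz": 0,"claw": 0},{"x": 0.25,"y": 0,"z": 0,"wx": 0,"wy": 0,"wz": 0,"claw": 0},{"x": 0.2,"y": 0,"z": 0,"wx": 0,"wy": 0,"wz": 0,"claw": 0}])

```text
time: 3.62
tool_pos: [548.6, -191.0, 89.0]
orientation: [0.745, 0.667, 0.0, 0.0]
force: [-0.7, -1.1, 1.6]
finger_gap: -0.001
grasp_force: 1.1
```

Emit:
move_arm(rows=[{"x": 0.15,"y": 0,"z": 0,"wx": 0,"wy": 0,"wz": 0,"claw": 0},{"x": 0.15,"y": 0,"z": 0,"wx": 0,"wy": 0,"wz": 0,"claw": 0},{"x": 0.1,"y": 0,"z": 0,"wx": 0,"wy": 0,"wz": 0,"claw": 0},{"x": 0.1,"y": 0,"z": 0,"wx": 0,"wy": 0,"wz": 0,"claw": 0},{"x": 0,"y": 0,"z": 0,"wx": 0,"wy": 0,"wz": 0,"claw": 0}])

```text
time: 4.03
tool_pos: [549.7, -179.6, 88.8]
orientation: [0.745, 0.667, -0.0, 0.0]
force: [-1.0, -4.0, 1.7]
finger_gap: 0.003
grasp_force: 2.1
```

Emit:
move_arm(rows=[{"x": 0.08,"y": 0,"z": 0,"wx": 0,"wy": 0,"wz": 0,"claw": 0},{"x": 0.08,"y": 0,"z": 0,"wx": 0,"wy": 0,"wz": 0,"claw": 0},{"x": 0,"y": 0,"z": 0,"wx": 0,"wy": 0,"wz": 0,"claw": 0}])

```text
time: 4.28
tool_pos: [549.8, -179.2, 89.1]
orientation: [0.746, 0.666, -0.003, 0.003]
force: [-4.4, -21.4, 1.8]
finger_gap: 0.001
grasp_force: 10.7
```

The grip stopped and the force rose to 21 N, so the lock is at its end stop. Next I back off, lift, move over the knob and turn counter-clockwise for wrist range.

Emit:
move_arm(rows=[{"x": -0.5,"y": 0,"z": 0,"wx": 0,"wy": 0,"wz": 0,"claw": 0},{"x": 0,"y": 0,"z": -0.9,"wx": 0,"wy": 0,"wz": 0,"claw": 0},{"x": 0,"y": 0,"z": -0.9,"wx": 0,"wy": 0,"wz": 0,"claw": 0},{"x": 0,"y": 0,"z": -0.9,"wx": 0,"wy": 0,"wz": 0,"claw": 0},{"x": 0,"y": 0,"z": -0.6,"wx": 0,"wy": 0,"wz": 0,"claw": 0},{"x": 0.95,"y": 0,"z": 0,"wx": 0,"wy": 0,"wz": 0,"claw": 65},{"x": 0.95,"y": 0,"z": 0,"wx": 0,"wy": 0,"wz": 0,"claw": 65},{"x": 0.95,"y": 0,"z": 0,"wx": 0,"wy": 0,"wz": 0,"claw": 65},{"x": 0.95,"y": 0,"z": 0,"wx": 0,"wy": 0,"wz": 0,"claw": 65},{"x": 0.7,"y": -0.1,"z": 0,"wx": 0,"wy": 0,"wz": 0,"claw": 65}])

```text
time: 5.12
tool_pos: [558.8, -73.8, 171.0]
orientation: [0.745, 0.667, 0.0, -0.001]
force: [0.6, -0.6, -0.6]
finger_gap: 0.707
grasp_force: 0.0
```

Emit:
move_arm(rows=[{"x": 0,"y": 0,"z": 0,"wx": 0,"wy": 0,"wz": -1,"claw": 65},{"x": 0,"y": 0,"z": 0,"wx": 0,"wy": 0,"wz": -1,"claw": 65},{"x": 0,"y": 0,"z": 0,"wx": 0,"wy": 0,"wz": -1,"claw": 65},{"x": 0,"y": 0,"z": 0,"wx": 0,"wy": 0,"wz": -1,"claw": 65},{"x": 0,"y": 0,"z": 0,"wx": 0,"wy": 0,"wz": -1,"claw": 65},{"x": 0,"y": 0,"z": 0,"wx": 0,"wy": 0,"wz": -1,"claw": 65},{"x": 0,"y": 0,"z": 0,"wx": 0,"wy": 0,"wz": -1,"claw": 65},{"x": 0,"y": 0,"z": 0,"wx": 0,"wy": 0,"wz": -1,"claw": 65},{"x": 0,"y": 0,"z": 0,"wx": 0,"wy": 0,"wz": -0.5,"claw": 65},{"x": 0,"y": 0,"z": 0,"wx": 0,"wy": 0,"wz": 0,"claw": 65}])

```text
time: 5.95
tool_pos: [558.5, -75.4, 171.0]
orientation: [0.384, 0.923, 0.0, -0.001]
force: [0.7, 0.3, -0.3]
finger_gap: 0.761
grasp_force: 0.0
```

```bash
python3 -c "
from h import *
st('w3')"
```

```text
t 5.95 p [558.5 -75.4 171. ] yaw 134.8 zax [-0.001  0.001 -1.   ] F [ 0.7  0.3 -0.3] T [ 0.04  0.02 -0.02] gap 0.761 g 0.0 q [-0.13  0.33 -0.04  1.2   0.    0.65]
```

View pics/w3.png

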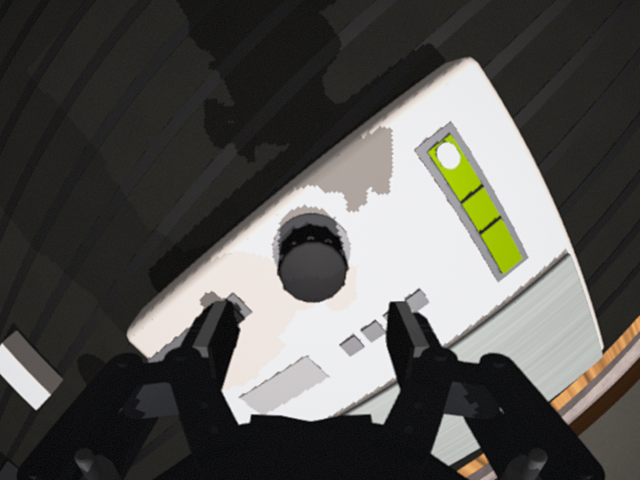

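The knob top is centred at (313,271). The vial runs from (440,140) to (510,265), with the bubble at its front end, (448,155).

```bash
python3 -c "
from h import *
s=bot.sense()
k=at('wrist',313,271,117,s);print(k,at('wrist',310,213,79,s), at('wrist',482,211,77,s), at('wrist',448,155,79,s))
M=R.from_quat(s['orientation']).as_matrix();print((M.T@(k-s['tool_pos']))/25)
v=np.array([.9945,-.1045]);print()
"
```

```text
[560.5 -76.9 117. ] [541.9 -60.6  79. ] [626.   25.7  77. ] [578.   31.3  79. ]
[-0.09819187  0.01316148  2.16296265]
```

Emit:
move_arm(rows=[{"x": -0.1,"y": 0,"z": 0.7,"wx": 0,"wy": 0,"wz": 0,"claw": 65},{"x": 0,"y": 0,"z": 0.7,"wx": 0,"wy": 0,"wz": 0,"claw": 65},{"x": 0,"y": 0,"z": 0.7,"wx": 0,"wy": 0,"wz": 0,"claw": 65},{"x": 0,"y": 0,"z": 0.7,"wx": 0,"wy": 0,"wz": 0,"claw": 65},{"x": 0,"y": 0,"z": 0.64,"wx": 0,"wy": 0,"wz": 0,"claw": 65},{"x": 0,"y": 0,"z": 0,"wx": 0,"wy": 0,"wz": 0,"claw": 30},{"x": 0,"y": 0,"z": 0,"wx": 0,"wy": 0,"wz": 0,"claw": 30},{"x": 0,"y": 0,"z": 0,"wx": 0,"wy": 0,"wz": 0,"claw": 30},{"x": 0,"y": 0,"z": 0,"wx": 0,"wy": 0,"wz": 0,"claw": 30},{"x": 0,"y": 0,"z": 0,"wx": 0,"wy": 0,"wz": 0,"claw": 30}])

```text
time: 6.83
tool_pos: [560.6, -76.6, 85.7]
orientation: [0.385, 0.923, 0.001, -0.0]
force: [1.7, 5.0, -8.6]
finger_gap: 0.453
grasp_force: 61.4
```

```bash
python3 -c "
from h import *
st()"
```

```text
t 6.83 p [560.6 -76.6  85.7] yaw 134.7 zax [-0.     0.002 -1.   ] F [ 1.7  5.  -8.6] T [0.49 0.03 0.  ] gap 0.453 g 61.4 q [-0.14  0.39 -0.18  1.    0.    0.65]
```

Emit:
move_arm(rows=[{"x": 0,"y": 0,"z": 0.12,"wx": 0,"wy": 0,"wz": 0,"claw": 30},{"x": 0,"y": 0,"z": 0.12,"wx": 0,"wy": 0,"wz": 0,"claw": 30},{"x": 0,"y": 0,"z": 0.1,"wx": 0,"wy": 0,"wz": 0,"claw": 30},{"x": 0,"y": 0,"z": 0,"wx": 0,"wy": 0,"wz": 0,"claw": 30},{"x": 0,"y": 0,"z": 0,"wx": 0,"wy": 0,"wz": 0,"claw": 30}])

```text
time: 7.25
tool_pos: [558.6, -76.2, 78.1]
orientation: [0.385, 0.923, 0.001, -0.002]
force: [-10.4, 6.1, 7.9]
finger_gap: 0.449
grasp_force: 62.7
```

```bash
python3 -c "
from h import *
st()"
```

```text
t 7.25 p [558.6 -76.2  78.1] yaw 134.7 zax [-0.003  0.002 -1.   ] F [-10.4   6.1   7.9] T [0.99 1.74 0.1 ] gap 0.449 g 62.7 q [-0.14  0.4  -0.19  0.99  0.    0.65]
```

Emit:
move_arm(rows=[{"x": 0.06,"y": 0,"z": 0.06,"wx": 0,"wy": 0,"wz": 0,"claw": 30},{"x": 0,"y": 0,"z": 0.04,"wx": 0,"wy": 0,"wz": 0,"claw": 30},{"x": 0,"y": 0,"z": 0,"wx": 0,"wy": 0,"wz": 0,"claw": 30},{"x": 0,"y": 0,"z": 0,"wx": 0,"wy": 0,"wz": 0,"claw": 30}])

```text
time: 7.58
tool_pos: [558.3, -76.1, 76.8]
orientation: [0.386, 0.923, 0.0, -0.0]
force: [-12.2, 2.2, 16.4]
finger_gap: 0.454
grasp_force: 63.8
```

```bash
python3 -c "
from h import *
st()"
```

```text
t 7.58 p [558.3 -76.1  76.8] yaw 134.6 zax [-0.001  0.    -1.   ] F [-12.2   2.2  16.4] T [0.24 1.9  0.02] gap 0.454 g 63.8 q [-0.14  0.4  -0.2   0.98  0.    0.66]
```

Emit:
move_arm(rows=[{"x": 0.05,"y": -0.05,"z": 0,"wx": 0,"wy": 0,"wz": 0.5,"claw": 30},{"x": 0,"y": 0,"z": 0,"wx": 0,"wy": 0,"wz": 0.8,"claw": 30},{"x": 0,"y": 0,"z": 0,"wx": 0,"wy": 0,"wz": 0.8,"claw": 30},{"x": 0,"y": 0,"z": 0,"wx": 0,"wy": 0,"wz": 0.8,"claw": 30},{"x": 0,"y": 0,"z": 0,"wx": 0,"wy": 0,"wz": 0.8,"claw": 30},{"x": 0,"y": 0,"z": 0,"wx": 0,"wy": 0,"wz": 0.8,"claw": 30},{"x": 0,"y": 0,"z": 0,"wx": 0,"wy": 0,"wz": 0,"claw": 30},{"x": 0,"y": 0,"z": 0,"wx": 0,"wy": 0,"wz": 0,"claw": 30}])

```text
time: 8.25
tool_pos: [558.7, -75.9, 76.9]
orientation: [0.591, 0.807, 0.001, 0.001]
force: [-3.6, 3.8, 9.9]
finger_gap: 0.45
grasp_force: 62.7
```

```bash
cat >> h.py <<'E'
def vial(name):
    """rectify the wrist view onto the deck plane (z 70) in scale axes, 4 px/mm; up = scale rear"""
    s=st();im=bot.get_image('wrist');c=bot.camera_info('wrist');K=c['intrinsics']
    T=np.eye(4);T[:3,:3]=R.from_quat(s['orientation']).as_matrix();T[:3,3]=s['tool_pos'];E=np.linalg.inv(T@c['mount'])
    a,b=np.meshgrid(np.arange(75,-75,-.25),np.arange(30,-30,-.25),indexing='ij')
    P=np.stack([622+.9945*a+.1045*b,25-.1045*a+.9945*b,0*a+70],-1)@E[:3,:3].T+E[:3,3]
    rho=np.hypot(P[...,0],P[...,1]);th=np.arctan2(rho,P[...,2])/rho*K[0,0]
    out=cv2.remap(im,(P[...,0]*th+K[0,2]).astype('f4'),(P[...,1]*th+K[1,2]).astype('f4'),cv2.INTER_LINEAR)
    cv2.imwrite(f'pics/{name}.png',np.hstack([out[:,:,::-1],cv2.resize(im,(640,480))[:,:,::-1][:480].repeat(1,0) if 0 else out[:,:,::-1]]))
    h=cv2.cvtColor(out,cv2.COLOR_RGB2HSV).astype(int)
    g=(h[...,1]>120)&(h[...,0]>20)&(h[...,0]<50)&(h[...,2]>60)
    ys,xs=np.nonzero(g);
    if len(ys)<500: print('no green',len(ys));return
    y0,y1=np.percentile(ys,[.5,99.5]);x0=int(np.median(xs))
    strip=out[int(y0):int(y1),x0-24:x0+24].astype(int);hs=h[int(y0):int(y1),x0-24:x0+24]
    bub=(hs[...,1]<90)&(hs[...,2]>150);dark=strip.max(-1)<90
    by=np.nonzero(bub.sum(1)>15)[0]; dy=np.nonzero(dark.sum(1)>12)[0]
    mid=(y1-y0)/2
    print('len',(y1-y0)/4,'bubble rel window mid (+rear)',(mid-by.mean())/4 if len(by) else None,'len',len(by)/4,'marks',((mid-dy)/4).tolist())
E
python3 -c "
from h import *
vial('v1')"
```

```text
t 8.25 p [558.7 -75.9  76.9] yaw 107.6 zax [ 0.003  0.001 -1.   ] F [-3.6  3.8  9.9] T [ 0.43  0.4  -0.1 ] gap 0.45 g 62.7 q [-0.14  0.39 -0.2   0.97  0.    1.13]
len 114.25 bubble rel window mid (+rear) 36.75 len 19.0 marks [15.875, 15.625, 15.375, 15.125, 14.875, 14.625, 14.375, 14.125, 13.875, 13.625, 13.375, -13.125, -13.375, -13.625, -13.875, -14.125, -14.375, -14.625, -14.875, -15.125, -15.375, -15.625]
```

View pics/v1.png

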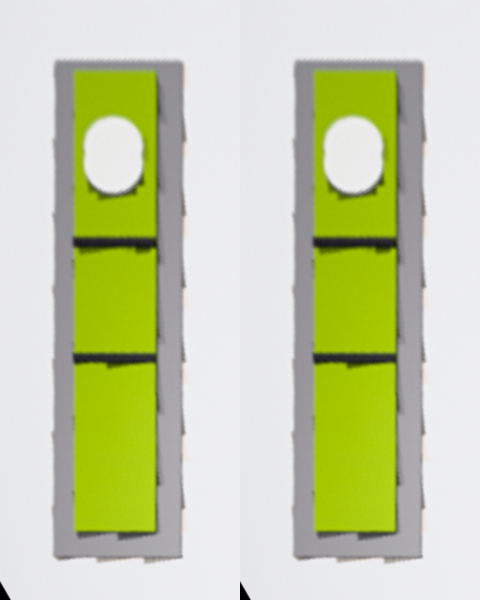

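Emit:
move_arm(rows=[{"x": 0,"y": 0,"z": 0.04,"wx": 0,"wy": 0,"wz": 0,"claw": 30},{"x": 0,"y": 0,"z": 0,"wx": 0,"wy": 0,"wz": 0,"claw": 30},{"x": 0,"y": 0,"z": 0,"wx": 0,"wy": 0,"wz": 0,"claw": 30},{"x": 0,"y": 0,"z": 0,"wx": 0,"wy": 0,"wz": 0,"claw": 30},{"x": 0,"y": 0,"z": 0,"wx": 0,"wy": 0,"wz": 0,"claw": 30},{"x": 0,"y": 0,"z": 0,"wx": 0,"wy": 0,"wz": 0,"claw": 30},{"x": 0,"y": 0,"z": 0,"wx": 0,"wy": 0,"wz": 0,"claw": 30},{"x": 0,"y": 0,"z": 0,"wx": 0,"wy": 0,"wz": 0,"claw": 30},{"x": 0,"y": 0,"z": 0,"wx": 0,"wy": 0,"wz": 0,"claw": 30},{"x": 0,"y": 0,"z": 0,"wx": 0,"wy": 0,"wz": 0,"claw": 30}])

```text
time: 9.13
tool_pos: [558.8, -75.9, 76.8]
orientation: [0.59, 0.807, 0.001, 0.001]
force: [-5.6, 4.9, 18.7]
finger_gap: 0.457
grasp_force: 64.0
```

```bash
python3 -c "
from h import *
vial('v2')"
```

```text
t 9.13 p [558.8 -75.9  76.8] yaw 107.6 zax [ 0.004  0.001 -1.   ] F [-5.6  4.9 18.7] T [ 0.5   1.02 -0.09] gap 0.457 g 64.0 q [-0.14  0.39 -0.2   0.97  0.    1.13]
len 114.25 bubble rel window mid (+rear) 29.25 len 18.5 marks [15.875, 15.625, 15.375, 15.125, 14.875, 14.625, 14.375, 14.125, 13.875, 13.625, -13.125, -13.375, -13.625, -13.875, -14.125, -14.375, -14.625, -14.875, -15.125, -15.375, -15.625]
```

Emit:
move_arm(rows=[{"x": 0,"y": 0,"z": 0,"wx": 0,"wy": 0,"wz": 0.9,"claw": 30},{"x": 0,"y": 0,"z": 0,"wx": 0,"wy": 0,"wz": 0.9,"claw": 30},{"x": 0,"y": 0,"z": 0,"wx": 0,"wy": 0,"wz": 0.9,"claw": 30},{"x": 0,"y": 0,"z": 0,"wx": 0,"wy": 0,"wz": 0.9,"claw": 30},{"x": 0,"y": 0,"z": 0,"wx": 0,"wy": 0,"wz": 0.9,"claw": 30},{"x": 0,"y": 0,"z": 0,"wx": 0,"wy": 0,"wz": 0.9,"claw": 30},{"x": 0,"y": 0,"z": 0,"wx": 0,"wy": 0,"wz": 0.9,"claw": 30},{"x": 0,"y": 0,"z": 0,"wx": 0,"wy": 0,"wz": 0.9,"claw": 30},{"x": 0,"y": 0,"z": 0,"wx": 0,"wy": 0,"wz": 0,"claw": 30}])

```text
time: 9.93
tool_pos: [559.6, -76.0, 76.8]
orientation: [0.847, 0.531, 0.002, 0.001]
force: [-2.2, 4.3, 15.0]
finger_gap: 0.452
grasp_force: 63.4
```

Emit:
move_arm(rows=[{"x": 0,"y": 0,"z": 0,"wx": 0,"wy": 0,"wz": 0,"claw": 30},{"x": 0,"y": 0,"z": 0,"wx": 0,"wy": 0,"wz": 0,"claw": 30},{"x": 0,"y": 0,"z": 0,"wx": 0,"wy": 0,"wz": 0,"claw": 30},{"x": 0,"y": 0,"z": 0,"wx": 0,"wy": 0,"wz": 0,"claw": 30},{"x": 0,"y": 0,"z": 0,"wx": 0,"wy": 0,"wz": 0,"claw": 30},{"x": 0,"y": 0,"z": 0,"wx": 0,"wy": 0,"wz": 0,"claw": 30},{"x": 0,"y": 0,"z": 0,"wx": 0,"wy": 0,"wz": 0,"claw": 30},{"x": 0,"y": 0,"z": 0,"wx": 0,"wy": 0,"wz": 0,"claw": 30},{"x": 0,"y": 0,"z": 0,"wx": 0,"wy": 0,"wz": 0,"claw": 30},{"x": 0,"y": 0,"z": 0,"wx": 0,"wy": 0,"wz": 0,"claw": 30}])

```text
time: 10.77
tool_pos: [559.6, -76.0, 76.8]
orientation: [0.846, 0.533, 0.002, 0.001]
force: [-2.1, 4.1, 15.6]
finger_gap: 0.451
grasp_force: 63.4
```

Emit:
move_arm(rows=[{"x": 0,"y": 0,"z": 0,"wx": 0,"wy": 0,"wz": 0,"claw": 30},{"x": 0,"y": 0,"z": 0,"wx": 0,"wy": 0,"wz": 0,"claw": 30},{"x": 0,"y": 0,"z": 0,"wx": 0,"wy": 0,"wz": 0,"claw": 30},{"x": 0,"y": 0,"z": 0,"wx": 0,"wy": 0,"wz": 0,"claw": 30},{"x": 0,"y": 0,"z": 0,"wx": 0,"wy": 0,"wz": 0,"claw": 30},{"x": 0,"y": 0,"z": 0,"wx": 0,"wy": 0,"wz": 0,"claw": 30},{"x": 0,"y": 0,"z": 0,"wx": 0,"wy": 0,"wz": 0,"claw": 30},{"x": 0,"y": 0,"z": 0,"wx": 0,"wy": 0,"wz": 0,"claw": 30},{"x": 0,"y": 0,"z": 0,"wx": 0,"wy": 0,"wz": 0,"claw": 30},{"x": 0,"y": 0,"z": 0,"wx": 0,"wy": 0,"wz": 0,"claw": 30}])

```text
time: 11.6
tool_pos: [559.7, -76.0, 76.8]
orientation: [0.846, 0.533, 0.002, 0.001]
force: [-4.3, 4.2, 16.1]
finger_gap: 0.449
grasp_force: 63.4
```

```bash
python3 -c "
from h import *
vial('v3')"
```

```text
t 11.6 p [559.7 -76.   76.8] yaw 64.5 zax [ 0.005  0.    -1.   ] F [-4.3  4.2 16.1] T [ 0.38  0.63 -0.09] gap 0.449 g 63.4 q [-0.14  0.39 -0.2   0.97  0.    1.88]
len 113.25 bubble rel window mid (+rear) 2.75 len 18.5 marks [56.625, 56.375, 56.125, 55.875, 55.625, 55.375, 55.125, 54.875, 54.625, 54.375, 54.125, 53.875, 53.625, 53.375, 53.125, 52.875, 52.625, 52.375, 52.125, 51.875, 51.625, 51.375, 51.125, 50.875, 50.625, 50.375, 50.125, 49.875, 49.625, 49.375, 49.125, 48.875, 48.625, 48.375, 48.125, 47.875, 47.625, 47.375, 47.125, 46.875, 46.625, 46.375, 46.125, 45.875, 45.625, 45.375, 45.125, 44.875, 44.625, 44.375, 44.125, 43.875, 15.625, 15.375, 15.125, 14.875, 14.625, 14.375, 14.125, 13.875, 13.625, -13.375, -13.625, -13.875, -14.125, -14.375, -14.625, -14.875, -15.125, -15.375]
```

Emit:
move_arm(rows=[{"x": 0,"y": 0,"z": 0,"wx": 0,"wy": 0,"wz": 0.4,"claw": 30},{"x": 0,"y": 0,"z": 0,"wx": 0,"wy": 0,"wz": 0.4,"claw": 30},{"x": 0,"y": 0,"z": 0,"wx": 0,"wy": 0,"wz": 0,"claw": 30},{"x": 0,"y": 0,"z": 0,"wx": 0,"wy": 0,"wz": 0,"claw": 30},{"x": 0,"y": 0,"z": 0,"wx": 0,"wy": 0,"wz": 0,"claw": 30},{"x": 0,"y": 0,"z": 0,"wx": 0,"wy": 0,"wz": 0,"claw": 30},{"x": 0,"y": 0,"z": 0,"wx": 0,"wy": 0,"wz": 0,"claw": 30},{"x": 0,"y": 0,"z": 0,"wx": 0,"wy": 0,"wz": 0,"claw": 30},{"x": 0,"y": 0,"z": 0,"wx": 0,"wy": 0,"wz": 0,"claw": 30},{"x": 0,"y": 0,"z": 0,"wx": 0,"wy": 0,"wz": 0,"claw": 30}])

```text
time: 12.48
tool_pos: [559.7, -76.0, 76.8]
orientation: [0.868, 0.497, 0.002, 0.001]
force: [-1.8, 3.7, 15.6]
finger_gap: 0.45
grasp_force: 63.4
```

Emit:
move_arm(rows=[{"x": 0,"y": 0,"z": 0,"wx": 0,"wy": 0,"wz": 0,"claw": 30},{"x": 0,"y": 0,"z": 0,"wx": 0,"wy": 0,"wz": 0,"claw": 30},{"x": 0,"y": 0,"z": 0,"wx": 0,"wy": 0,"wz": 0,"claw": 30},{"x": 0,"y": 0,"z": 0,"wx": 0,"wy": 0,"wz": 0,"claw": 30},{"x": 0,"y": 0,"z": 0,"wx": 0,"wy": 0,"wz": 0,"claw": 30},{"x": 0,"y": 0,"z": 0,"wx": 0,"wy": 0,"wz": 0,"claw": 30},{"x": 0,"y": 0,"z": 0,"wx": 0,"wy": 0,"wz": 0,"claw": 30},{"x": 0,"y": 0,"z": 0,"wx": 0,"wy": 0,"wz": 0,"claw": 30},{"x": 0,"y": 0,"z": 0,"wx": 0,"wy": 0,"wz": 0,"claw": 30},{"x": 0,"y": 0,"z": 0,"wx": 0,"wy": 0,"wz": 0,"claw": 30}])

```text
time: 13.32
tool_pos: [559.7, -76.1, 76.8]
orientation: [0.868, 0.497, 0.002, 0.001]
force: [-2.1, 4.5, 16.3]
finger_gap: 0.446
grasp_force: 63.4
```

```bash
python3 -c "
from h import *
vial('v4')
w=bot.get_image('wrist');t=bot.get_image('side')[140:300,230:430]
t=cv2.resize(t,(360,288),interpolation=cv2.INTER_CUBIC)
o=np.zeros((480,800,3),'u1');o[:330,:440]=cv2.resize(w,(440,330));o[:288,440:]=t
cv2.imwrite('pics/chk.png',o[:,:,::-1])"|cut -c1-420
```

```text
t 13.32 p [559.7 -76.1  76.8] yaw 59.6 zax [ 0.005  0.    -1.   ] F [-2.1  4.5 16.3] T [ 0.28  0.6  -0.13] gap 0.446 g 63.4 q [-0.14  0.39 -0.2   0.97  0.    1.96]
len 110.75 bubble rel window mid (+rear) 0.25 len 18.5 marks [55.375, 55.125, 54.875, 54.625, 54.375, 54.125, 53.875, 53.625, 53.375, 53.125, 52.875, 52.625, 52.375, 52.125, 51.875, 51.625, 51.375, 51.125, 50.875, 50.625, 50.375, 50.125, 49.875, 49.625, 49.375, 49.125, 48.875, 48.625, 48.375, 48.125, 47.875, 47.625, 47.375, 47.125, 46.875, 46.625, 46.375, 46.125, 45.875, 45.625, 45.375, 45.125, 44.875, 44.625, 44.375
```

View pics/chk.png

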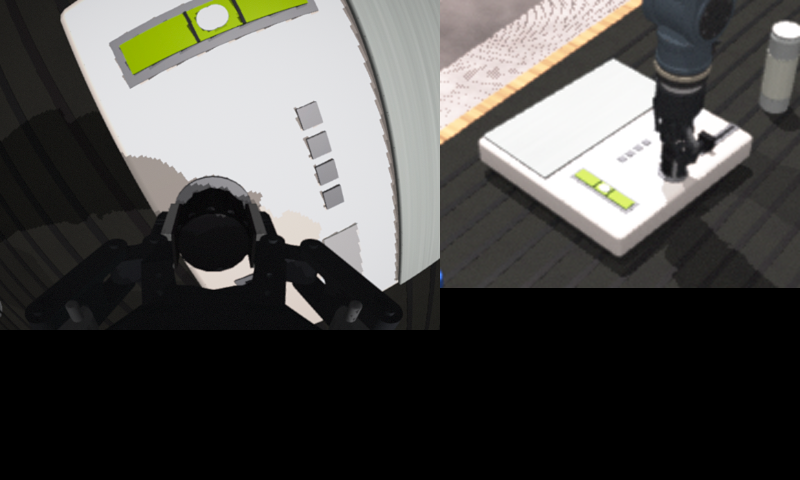

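The bubble sits between the marks, at (213,17) in the wrist half. The window is now clipped at its end, so I'll reference the marks instead.

```bash
python3 -c "
from h import *
vial('v5')" | python3 -c "
import sys,re
t=sys.stdin.read();print(t.split('marks')[0]);m=[float(a) for a in re.findall(r'-?\d+\.\d+',t.split('marks')[1]) if abs(float(a))<25];p=[a for a in m if a>0];n=[a for a in m if a<0];print(sum(p)/len(p),sum(n)/len(n))"
```

```text
t 13.47 p [559.7 -76.1  76.8] yaw 59.6 zax [ 0.005  0.    -1.   ] F [-1.3  4.6 15.1] T [ 0.31  0.57 -0.15] gap 0.454 g 63.4 q [-0.14  0.39 -0.2   0.97  0.    1.96]
len 110.75 bubble rel window mid (+rear) 0.125 len 18.25 
15.625 -13.125
```

Emit:
move_arm(rows=[{"x": 0,"y": 0,"z": 0,"wx": 0,"wy": 0,"wz": -0.25,"claw": 30},{"x": 0,"y": 0,"z": 0,"wx": 0,"wy": 0,"wz": 0,"claw": 30},{"x": 0,"y": 0,"z": 0,"wx": 0,"wy": 0,"wz": 0,"claw": 30},{"x": 0,"y": 0,"z": 0,"wx": 0,"wy": 0,"wz": 0,"claw": 30},{"x": 0,"y": 0,"z": 0,"wx": 0,"wy": 0,"wz": 0,"claw": 30},{"x": 0,"y": 0,"z": 0,"wx": 0,"wy": 0,"wz": 0,"claw": 30},{"x": 0,"y": 0,"z": 0,"wx": 0,"wy": 0,"wz": 0,"claw": 30},{"x": 0,"y": 0,"z": 0,"wx": 0,"wy": 0,"wz": 0,"claw": 30},{"x": 0,"y": 0,"z": 0,"wx": 0,"wy": 0,"wz": 0,"claw": 30},{"x": 0,"y": 0,"z": 0,"wx": 0,"wy": 0,"wz": 0,"claw": 30}])

```text
time: 14.35
tool_pos: [559.7, -76.0, 76.8]
orientation: [0.861, 0.509, 0.002, 0.001]
force: [-1.5, 3.6, 15.8]
finger_gap: 0.453
grasp_force: 63.4
```

Emit:
move_arm(rows=[{"x": 0,"y": 0,"z": 0,"wx": 0,"wy": 0,"wz": 0,"claw": 30},{"x": 0,"y": 0,"z": 0,"wx": 0,"wy": 0,"wz": 0,"claw": 30},{"x": 0,"y": 0,"z": 0,"wx": 0,"wy": 0,"wz": 0,"claw": 30},{"x": 0,"y": 0,"z": 0,"wx": 0,"wy": 0,"wz": 0,"claw": 30},{"x": 0,"y": 0,"z": 0,"wx": 0,"wy": 0,"wz": 0,"claw": 30},{"x": 0,"y": 0,"z": 0,"wx": 0,"wy": 0,"wz": 0,"claw": 30},{"x": 0,"y": 0,"z": 0,"wx": 0,"wy": 0,"wz": 0,"claw": 30},{"x": 0,"y": 0,"z": 0,"wx": 0,"wy": 0,"wz": 0,"claw": 30},{"x": 0,"y": 0,"z": 0,"wx": 0,"wy": 0,"wz": 0,"claw": 30},{"x": 0,"y": 0,"z": 0,"wx": 0,"wy": 0,"wz": 0,"claw": 30}])

```text
time: 15.18
tool_pos: [559.7, -76.0, 76.8]
orientation: [0.861, 0.509, 0.002, 0.001]
force: [-2.4, 3.7, 15.4]
finger_gap: 0.449
grasp_force: 63.4
```

```bash
python3 -c "
from h import *
vial('v6')
t=bot.get_image('top')[190:285,280:430];b=cv2.imread('pics/v6.png')[:,:240]
t=cv2.resize(t,(540,342),interpolation=cv2.INTER_CUBIC)[:,:,::-1]
o=np.zeros((600,790,3),'u1');o[:342,:540]=t;o[:,545:785]=b
cv2.imwrite('pics/chk2.png',o)"|cut -c1-260
```

```text
t 15.18 p [559.7 -76.   76.8] yaw 61.2 zax [ 0.005  0.    -1.   ] F [-2.4  3.7 15.4] T [0.34 0.61 0.07] gap 0.449 g 63.4 q [-0.14  0.39 -0.2   0.97  0.    1.94]
len 112.0 bubble rel window mid (+rear) 0.125 len 18.5 marks [56.0, 55.75, 55.5, 55.25, 55.0, 54.75, 54.5, 54.25, 54.0, 53.75, 53.5, 53.25, 53.0, 52.75, 52.5, 52.25, 52.0, 51.75, 51.5, 51.25, 51.0, 50.75, 50.5, 50.25, 50.0, 49.75, 49.5, 49.25, 49.0, 48.75, 48.
```

View pics/chk2.png

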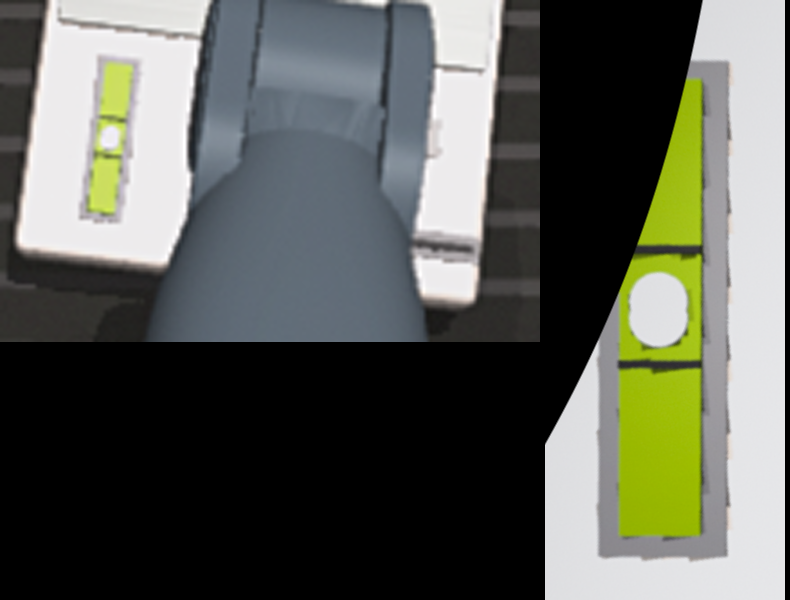

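In the top view the bubble (110,137) lies midway between the marks (118 and 156), and in the rectified view it is within 1 mm of centre. The right end of the slot is empty, so the lock has moved. The push is holding at 15 N.

```bash
python3 -c "
from rig import bot
print(bot.finish_job())"
```

```text
the job is handed in; nothing more can be done
None
```

The job is handed in at about 15 s: the transport lock was pushed until it stopped dead (21 N against its 2 N friction; the arm hid its final position from the camera), and the knob is gripped and pressed at about 15 N with the front seated and the bubble within about 1 mm of centre.

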